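Load two jar lids into the spring lid dispenser

TASK

Put the two loose white jar lids away in the spring-loaded lid dispenser, one at a time: lay a lid flat in the mouth between the four wires and push it straight down onto the sinking platform until both red catches snap shut over it and hold it, then do the same with the second lid on top of the first. Leave the jars, the measuring cup and the colander standing where they are.

Things in the scene. Friction and masses are not known exactly. Their poses are not given: they have to be found in the camera images.
- dispenser: Grey lid dispenser, fixed to the plank. Origin: centre of its underside, on the plank; z up, x runs from the front catch to the back catch. Base plate 132 (x) x 100 (y) x 10 mm; two grey towers 34 mm wide in y at x = +-55 to +-64 mm, 88 mm high. Its +y and -y sides are open above the base (47 mm between the wires), so fingers holding a lid across y fit there.
- mouth (a point): On the dispenser's axis, 76 mm above the plank: underside of a lid laid in the mouth, resting on the slopes of the catches (its top 92 mm up). Four upright 7 mm steel wires at 40 degrees either side of +x and -x guide it: 64 mm inside diameter (2 mm play all round) up to 83 mm above the plank, then flaring to 84 mm at 99 mm; wire ends 103 mm high.
- catch_level (a point): On the dispenser's axis, 66 mm above the plank: height of the flat undersides of the two red catches (each 26 mm wide in y, tips 48 mm apart in x when shut, tops sloping 50 degrees outwards and up to 83 mm). A lid pushed down in its middle (some 5 to 20 N) spreads them; once its top is below this level they snap back over its rim and hold it down.
- platform (a joint): Orange round platform (58 mm diameter) inside the dispenser on a spring; value in m, 0 = up (its top 64 mm above the plank), grows as it sinks; about 14 mm under one held lid, 30 mm under two, bottoms at 44 mm. Its spring pushes up with about 1 to 5 N.
- catch_front (a joint): Red catch at the dispenser's -x side; value in m, 0 = shut (sprung in), grows as it is pushed outwards, at most 0.012.
- catch_back (a joint): Red catch at the dispenser's +x side; value in m, 0 = shut (sprung in), grows as it is pushed outwards, at most 0.012.
- lid_a: Loose white screw-top jar lid lying flat on the plank, a disc 60 mm in diameter (62 over the ribs one sees), 16 mm high, about 40 g. Origin: centre of its underside; z up.
- lid_b: The other loose white lid, the same size and lying the same way; the two are alike and may be loaded in either order.
- jar_empty: Empty open glass jar, 72 mm in diameter, 98 mm high, origin at the centre of its underside. Bystander.
- jar_lentils: Closed glass jar with red-brown contents and a white lid, 72 mm in diameter, 102 mm high, origin at the centre of its underside. Bystander; its lid stays on.
- jar_corn: Closed glass jar with yellow contents and a white lid, 72 mm in diameter, 102 mm high, origin at the centre of its underside. Bystander; its lid stays on.
- cup: Yellow plastic measuring cup, 72 mm in diameter, 60 mm high, with a handle at its +y side, origin at the centre of its underside. Bystander.
- colander: Small stainless steel colander, 170 mm in diameter, 65 mm high, origin at the centre of its underside. Bystander.

How it is judged:
On the way, in this order (a step that is already met when the one before it is completed fails the run):
1. one lid lies on the platform, held under both shut catches (((z of lid_a in the frame of dispenser between 0.02 and 0.0515 m and horizontal distance between lid_a and dispenser below 0.008 m and angle between lid_a's own z axis and vertical below 0.12 rad) or (z of lid_b in the frame of dispenser between 0.02 and 0.0515 m and horizontal distance between lid_b and dispenser below 0.008 m and angle between lid_b's own z axis and vertical below 0.12 rad)) and value of joint each of catch_front, catch_back below 0.002 m), for 0.2 s.
2. the second lid is pushed down on top of it, both held under the shut catches (z of lid_a in the frame of dispenser between 0.02 and 0.0515 m and horizontal distance between each of lid_a, lid_b and dispenser below 0.008 m and angle between each of lid_a, lid_b's own z axis and vertical below 0.12 rad and z of lid_b in the frame of dispenser between 0.02 and 0.0515 m and value of joint each of catch_front, catch_back below 0.002 m), for 0.2 s.
At the end, for the whole second after the job is handed in: Both lids lie in the dispenser's shaft one on the other, flat (within 0.12 rad) and centred within 8 mm, at rest, each with its underside less than 51.5 mm above the plank (top below the catches), both catches shut to within 2 mm; jars, cup and colander upright and within 30 mm of where they stood (all of step 2 and linear speed of each of lid_a, lid_b below 0.03 m/s and distance of each of jar_empty, jar_lentils, jar_corn, cup, colander from where it was at the start of the episode below 0.03 m and angle between each of jar_empty, jar_lentils, jar_corn, cup, colander's own z axis and vertical below 0.3 rad); the robot touches nothing.
It fails at once if jar_empty is pushed more than 30 mm or tipped (distance of jar_empty from where it was at the start of the episode above 0.03 m or angle between jar_empty's own z axis and vertical above 0.3 rad).
It fails at once if jar_lentils is pushed more than 30 mm or tipped (distance of jar_lentils from where it was at the start of the episode above 0.03 m or angle between jar_lentils's own z axis and vertical above 0.3 rad).
It fails at once if jar_corn is pushed more than 30 mm or tipped (distance of jar_corn from where it was at the start of the episode above 0.03 m or angle between jar_corn's own z axis and vertical above 0.3 rad).
It fails at once if cup is pushed more than 30 mm or tipped (distance of cup from where it was at the start of the episode above 0.03 m or angle between cup's own z axis and vertical above 0.3 rad).
It fails at once if colander is pushed more than 30 mm or tipped (distance of colander from where it was at the start of the episode above 0.03 m or angle between colander's own z axis and vertical above 0.3 rad).
It also fails if it takes over 64 s, if anything falls off the work surface, if the arm or the gripper's body presses on something with over 40 N, if the wrist force passes 120 N, or if a joint passes its speed limit or range.

ROBOT

A 6-joint arm with a two-finger parallel gripper is mounted at the origin on the work surface. World frame = base frame: x ahead of the robot, y to its left, z up, the work surface at z = 0. Lengths are in m, angles in rad, forces in N, time in s.
With the tool pointing down it reaches from about 0.35 to 0.775 m from the base axis. Payload 5.5 kg.
Tool frame: the origin (TCP) lies at the very end of the fingers, on their centre line; the grasp point (between the pads) lies env.hold_point_z behind it (env.hold_point_z is the distance from the TCP to the grasp point, in m); y points along the fingers, x is the direction in which the jaws open and shut, and the axes are right-handed (so a half turn about y gives the same grasp; the last joint's range is limited). The gripper opens to 85 mm and grips with 20 to 120 N. Pads are 22 mm wide; open, the fingers measure 114 mm over their backs; the gripper's body (76 mm by 85 mm) begins 54 mm behind the grasp point. The pads swing forward as they close: fully open they stand 13 mm farther back than shut.
Start: joints at [-1.386, 0.313, 0.046, 1.304, 0, 1.431], TCP at [0.183, -0.545, 0.231] pointing down, gripper open.
Joint ranges: [-2.76, 2.76], [-0.86, 1.69], [-1.03, 1.26], [-2.2, 2.34], [-1.47, 1.5], [-3.14, 3.14]. Speed limits (rad/s): [2.57, 2.57, 3.14, 3.14, 3.14, 3.14].

INTERFACE

Orientations are given as a 3x3 rotation matrix whose columns are the frame's x, y, z axes.
In Python, from plant import env gives the robot as it stands. Calls block until the motion is done:
- env.reach(position, orientation): joint-space move of the TCP to a pose.
- env.move_l(position, attitude=None, v=0.15, until_force=None): straight line of the TCP; attitude=None keeps the orientation; v is the mean speed in m/s. With until_force (N) it stops when the force on the tool has changed by that much, and returns True; else False.
- env.movej(angles): joint-space move.
- env.gripper_to(opening): finger opening in m; the grip force is fixed at half the most; returns when the fingers have stopped.
- env.wait(seconds).
- env.ik(position, orientation): joint angles nearest the present ones, or None.
- env.read_state(): the state.
- env.snapshot(name): name is "scene" or "top"; returns the picture (384x512x3 uint8, red, green, blue); there is no depth.
- env.calibration(name): a dict with "vfov" (degrees; the focal length in pixels is half the picture's height over the tangent of half this angle, whatever the lens; pixels are square), "cx", "cy" (the principal point, pixels), "k1" (the pictures are not rectified: a ray, as slopes to the right and down, at radius r is drawn at 1 + k1 r^2 times it, then the intrinsics apply), "rvec" (rotation vector, rad) and "tvec" (3), from world to camera coordinates, as OpenCV has them. Camera axes: x right, y down, z forward; pixel columns grow to the right and rows downward; lengths in m; the calibration is good to about 2 mm. A picture is of the moment at which its call begins. calibration takes no time and is no camera call.
A pose or a line that the arm cannot do raises env.MotionError and nothing moves.
- env.finish_job(): hands the job in, once; it reports no verdict.
Trained networks look in the newest picture that a camera, given by its name, has taken for a name from the list of things; names that differ only in an ending like _2 or _b are one class to them, and where a whole thing is asked for, a point or a joint stands for the part that bears it (a point fixed in the world has none). Each returns a list of dicts, best first, with "score" (0 to 1); they miss things now and then, are a little off and sometimes report something else, mostly with a low value. They report only what shows in the picture. A call takes as long as a camera call.
- env.search_frame(camera, query): "position" ([x, y, z] in m, in world coordinates, good to about 4 mm: the middle of the surface that is visible of it).
- env.place_of(camera, query): "position" ([x, y, z] in m, in world coordinates, good to about 4 mm: a listed point, or the origin of a listed thing).
The state is a dict: "time": time; "joint_positions": joint angles; "joint_velocities": joint speeds; "joint_efforts": joint torques, N m; "tcp_pos": TCP position; "eef_rot": TCP orientation; "contact_force": force on the tool from outside, world axes, zero at the start; "ft_torque": the same for the moment, N m; "finger_gap": finger opening in m.
Only numpy, scipy, OpenCV 4.12 (cv2) and the standard library are available. Lean on these libraries where they do the work, as an engineer would, in place of code of your own. Each camera call takes 0.05 s, during which the arm holds its last target. There are 200 camera calls.

## Working session

There is one attempt and no reset: what is moved stays moved. The work goes in short steps, each a Python script; the robot and the scene stay as the last script left them, time stands still between calls to the robot, and variables do not carry over. Pictures are saved under pics/ and viewed, about 8 in all and at most 12, crops included, and the job is handed in when it is done.

```bash
mkdir -p pics; ls
python3 - <<'E'
from plant import env
import cv2, numpy as np
for c in ("scene","top"):
    im=env.snapshot(c); cv2.imwrite(f"pics/{c}0.png",im[:,:,::-1])
    print(c,env.calibration(c))
    for q in ("dispenser","mouth","lid_a","jar_empty","jar_lentils","jar_corn","cup","colander"):
        print(q,[(np.round(d["position"],3).tolist(),round(d["score"],2)) for d in env.place_of(c,q)][:4])
print(env.hold_point_z, env.read_state())
a=cv2.imread("pics/scene0.png");b=cv2.imread("pics/top0.png")
cv2.imwrite("pics/both0.png",cv2.resize(np.vstack([a,b]),None,fx=.78,fy=.78))
E
```

```text
pics
scene {'vfov': 51.929550852327, 'cx': 250.70891795662217, 'cy': 194.1834174383496, 'k1': -0.07557365261646352, 'rvec': array([ 2.43973943,  0.68057727, -0.19727458]), 'tvec': array([-0.53058175, -0.17933865,  1.30018798])}
dispenser [([0.602, 0.035, 0.002], 0.64)]
mouth [([0.6, 0.036, 0.078], 0.7), ([0.454, 0.201, -0.003], 0.26)]
lid_a [([0.606, -0.305, 0.001], 0.87), ([0.45, 0.202, -0.005], 0.71)]
jar_empty [([0.59, 0.314, 0.001], 0.87)]
jar_lentils [([0.439, -0.175, 0.003], 0.76)]
jar_corn [([0.422, 0.41, 0.002], 0.55)]
cup [([0.779, 0.114, -0.0], 0.94)]
colander [([0.785, -0.144, -0.0], 0.73)]
top {'vfov': 48.50968120506909, 'cx': 259.095563372102, 'cy': 194.45902325547277, 'k1': 0.03547672747627378, 'rvec': array([ 2.11399562, -2.15590542,  0.19933518]), 'tvec': array([0.0156348 , 0.59573424, 1.19889263])}
dispenser [([0.598, 0.041, 0.003], 0.8), ([0.588, 0.312, 0.001], 0.31)]
mouth [([0.598, 0.039, 0.08], 0.64)]
lid_a [([0.608, -0.308, 0.001], 0.8), ([0.448, 0.198, -0.006], 0.76)]
jar_empty [([0.588, 0.31, 0.001], 0.69), ([0.598, 0.042, 0.08], 0.31)]
jar_lentils [([0.438, -
[... 311 characters left out ...]
+00,
       -6.79241012e-06,  1.43118459e+00]), 'joint_velocities': array([0.00126518, 0.00011976, 0.00062747, 0.00142707, 0.00024804,
       0.00146887]), 'joint_efforts': array([-2.21591913e-04, -4.80447829e+01,  2.98814321e+01,  5.05745589e-06,
       -4.93000448e-05, -3.55403259e-06]), 'tcp_pos': array([ 0.18348077, -0.54498333,  0.23132984]), 'eef_rot': array([[ 3.19114155e-01,  1.34619473e-05,  9.47716284e-01],
       [-9.47716278e-01, -1.08752486e-04,  3.19114155e-01],
       [ 1.07362400e-04, -9.99999994e-01, -2.19463510e-05]]), 'contact_force': array([ 0.41243373, -0.52262101, -1.03697745]), 'ft_torque': array([0.02195289, 0.00095007, 0.01380048]), 'finger_gap': 0.08527118753698337}
```

View picture.

View pics/both0.png

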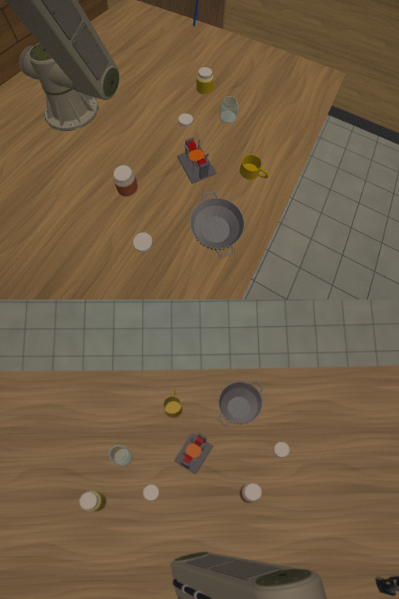

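Combined picture: top image (lower half) shows loose lids at about (361,192) and (193,248) in top pixels, dispenser at about (247,197), yawed. I'll segment colours and enlarge the dispenser.

```bash
cat > h.py <<'E'
import numpy as np, cv2
from plant import env
def cam(n):
    c=env.calibration(n); f=192/np.tan(np.radians(c["vfov"])/2)
    R=cv2.Rodrigues(c["rvec"])[0]; return c,f,R
def world(n,uv,z):
    c,f,R=cam(n); d=(np.array(uv,float)-[c["cx"],c["cy"]])/f
    s=d.copy()
    for _ in range(10): s=d/(1+c["k1"]*(s@s))
    ray=R.T@np.array([*s,1]); o=-R.T@c["tvec"]
    return o+ray*(z-o[2])/ray[2]
def pix(n,p):
    c,f,R=cam(n); q=R@np.array(p)+c["tvec"]; s=q[:2]/q[2]
    return s*(1+c["k1"]*(s@s))*f+[c["cx"],c["cy"]]
def blob(n,im,lo,hi,near,r=25):
    hsv=cv2.cvtColor(im,cv2.COLOR_RGB2HSV); m=cv2.inRange(hsv,lo,hi)
    k=np.zeros_like(m); cv2.circle(k,tuple(int(round(v)) for v in near),r,255,-1); m&=k
    nl,l,st,ce=cv2.connectedComponentsWithStats(m)
    return [(ce[i],st[i,4]) for i in np.argsort(-st[1:,4])+1 if st[i,4]>8]
def rot(yaw): # jaw direction x at yaw, y down
    x=np.array([np.cos(yaw),np.sin(yaw),0]); y=np.array([0,0,-1.]); return np.c_[x,y,np.cross(x,y)]
E
python3 - <<'E'
from h import *
crops=[]
for n in ("scene","top"):
    im=env.snapshot(n)
    for L in ([.607,-.307,.016],[.449,.2,.016]):
        for c,a in blob(n,im,(0,0,150),(180,60,255),pix(n,L),18)[:1]: print(n,"lid",world(n,c,.014).round(4),a)
    p=pix(n,[.6,.038,.07])
    for c,a in blob(n,im,(7,150,120),(16,255,255),p)[:1]: print(n,"orange",c.round(1),world(n,c,.064).round(4),a)
    for c,a in blob(n,im,(0,150,80),(5,255,255),p)[:3]+blob(n,im,(172,150,80),(180,255,255),p)[:2]: print(n,"red",c.round(1),world(n,c,.075).round(4),a)
    x,y=p.astype(int); crops.append(cv2.resize(im[y-32:y+32,x-32:x+32],(400,400),interpolation=cv2.INTER_CUBIC)); print(n,"crop origin",x-32,y-32)
cv2.imwrite("pics/disp.png",np.hstack(crops)[:,:,::-1])
E
```

```text
scene lid [ 0.6056 -0.3058  0.014 ] 413
scene lid [0.4491 0.2003 0.014 ] 186
scene orange [251.5 198.5] [0.5975 0.0372 0.064 ] 250
scene red [245.7 186.2] [0.5659 0.0581 0.075 ] 92
scene red [258.  207.4] [0.6314 0.0144 0.075 ] 52
scene crop origin 220 165
top lid [ 0.6051 -0.3058  0.014 ] 273
top lid [0.4489 0.2018 0.014 ] 291
top orange [247.7 193.2] [0.5981 0.0371 0.064 ] 271
top red [254.8 181.4] [0.6307 0.0159 0.075 ] 84
top red [240.4 203.8] [0.5657 0.0584 0.075 ] 77
top crop origin 215 160
```

View pics/disp.png

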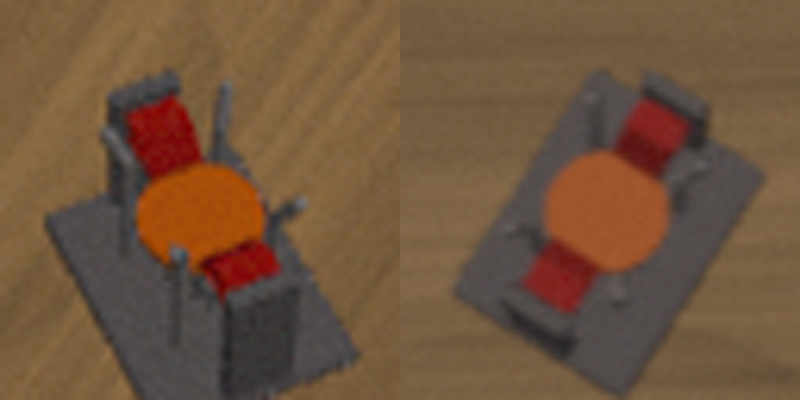

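The close-up shows the dispenser's catches running bottom-left to top-right in top view. Both cameras agree: centre ≈ (0.598, 0.037), x-axis yaw ≈ -33.5°, so the jaws go along 56.5°. Next I pick up the first lid and carry it above the mouth.

```bash
cat >> h.py <<'E'
D=np.array([.5978,.0371]); YAW=np.radians(56.5)
def orient(p,yaw):
    best=None
    q0=np.array(env.read_state()["joint_positions"])
    for y in (yaw,yaw+np.pi):
        q=env.ik(p,rot(y))
        if q is not None:
            q=np.array(q); c=abs(q-q0).max()
            if best is None or c<best[0]: best=(c,y)
    return rot(best[1])
def st(t=""):
    s=env.read_state(); print(t,"t",round(s["time"],2),"tcp",s["tcp_pos"].round(4),"F",s["contact_force"].round(1),"gap",round(s["finger_gap"],4),"j6",round(s["joint_positions"][5],2))
def pick(L,yaw):
    p=[*L,.13]; R=orient(p,yaw); env.reach(p,R); st("above")
    print(env.move_l([*L,.001],v=.12,until_force=8)); st("down")
    env.gripper_to(.05); st("grip")
    env.move_l([*L,.2],v=.25); st("up")
E
python3 - <<'E'
from h import *
pick([.6053,-.3058],YAW)
p=[*D,.16]; R=orient(p,YAW); env.reach(p,R); st("over")
crops=[]
for n in ("scene","top"):
    im=env.snapshot(n); x,y=pix(n,[*D,.1]).astype(int)
    crops.append(cv2.resize(im[y-40:y+40,x-40:x+40],(400,400),interpolation=cv2.INTER_CUBIC))
cv2.imwrite("pics/over1.png",np.hstack(crops)[:,:,::-1])
E
```

```text
above t 2.8 tcp [ 0.6049 -0.3067  0.1303] F [ 0.5 -0.5 -0.5] gap 0.0854 j6 -0.0
False
down t 4.03 tcp [ 0.606  -0.3063  0.002 ] F [ 0.3 -1.   1.1] gap 0.0853 j6 -0.0
grip t 4.4 tcp [ 0.6062 -0.3063  0.0026] F [-1.1  0.1  5.5] gap 0.0571 j6 -0.0
up t 5.35 tcp [ 0.6046 -0.3054  0.1983] F [-0.7 -0.3 -1.4] gap 0.0572 j6 -0.0
over t 6.65 tcp [0.5983 0.0361 0.16  ] F [-0.4 -0.8 -0.5] gap 0.0573 j6 0.51
```

View pics/over1.png

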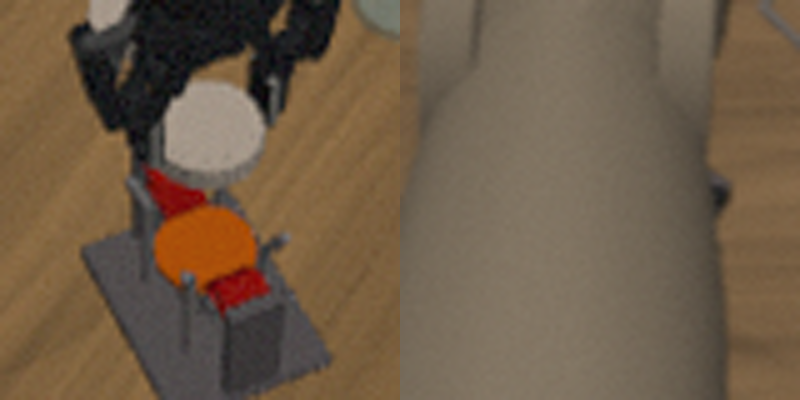

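The lid is held, but it seems rolled about the jaw axis (top ellipse 105×93 px in the scene crop vs the platform's 100×83). I'll fit its tilt and offset from the outline.

```bash
cat >> h.py <<'E'
from scipy.optimize import minimize
def lidmask(im,p,r=16,S=8):
    x,y=p.astype(int); big=cv2.resize(im[y-r:y+r,x-r:x+r],None,fx=S,fy=S,interpolation=cv2.INTER_CUBIC)
    hsv=cv2.cvtColor(big,cv2.COLOR_RGB2HSV); m=cv2.inRange(hsv,(0,0,105),(180,62,255))
    m=cv2.morphologyEx(m,cv2.MORPH_OPEN,np.ones((17,17),np.uint8))
    nl,l,s,c=cv2.connectedComponentsWithStats(m); k=1+np.argmax(s[1:,4]); return big,(l==k).astype(np.uint8)*255,(x-r,y-r)
def cyl(n,c,tj,tu,R,o,S=8,shape=(256,256)):
    # c: underside centre, tilt tj about the jaw axis, tu about the pad axis
    a=np.arange(0,2*np.pi,.1); P=np.r_[np.c_[30.6e-3*np.cos(a),30.6e-3*np.sin(a),0*a],np.c_[30.6e-3*np.cos(a),30.6e-3*np.sin(a),0*a+.016]]
    Rt=cv2.Rodrigues(R[:,0]*tj)[0]@cv2.Rodrigues(R[:,2]*tu)[0]
    q=np.array([pix(n,c+Rt@(v-[0,0,.008])+[0,0,.008]) for v in P])
    q=((q-o+.5)*S-.5); m=np.zeros(shape,np.uint8); cv2.fillConvexPoly(m,cv2.convexHull(np.round(q).astype(np.int32)),255); return m
def fitlid(n="scene",tag="fit",dz=-.0025,im=None):
    s=env.read_state(); R=s["eef_rot"]; t=s["tcp_pos"]
    im=env.snapshot(n) if im is None else im
    big,m,o=lidmask(im,pix(n,t+[0,0,.006]))
    def cost(v):
        k=cyl(n,t+R[:,2]*v[0]+R[:,0]*v[2]*0+[0,0,dz+v[1]],v[3],0,R,o); return ((k>0)!=(m>0)).sum()/ (m>0).sum()+ (v[1]/.01)**2*.02
    best=min((minimize(cost,[0,0,0,a],method="Nelder-Mead",options=dict(initial_simplex=np.array([[0,0,0,a],[.006,0,0,a],[0,.004,0,a],[0,0,.01,a],[0,0,0,a+.2]]))) for a in (-.3,0,.3)),key=lambda r:r.fun)
    v=best.x; print("fit u,dz,tilt",v[[0,1,3]].round(4),"cost",round(best.fun,3),"flat cost",round(cost([0,0,0,0]),3),"pad dir",R[:,2].round(2))
    k=cyl(n,t+R[:,2]*v[0]+[0,0,dz+v[1]],v[3],0,R,o); k0=cyl(n,t+[0,0,dz],0,0,R,o)
    out=big.copy(); 
    for mm,c in ((m,(0,255,0)),(k,(255,0,0)),(k0,(0,0,255))): cv2.drawContours(out,cv2.findContours(mm,0,1)[0],-1,c,1)
    cv2.imwrite(f"pics/{tag}.png",cv2.resize(np.hstack([big,out]),None,fx=1.5,fy=1.5)[:,:,::-1]); return v
E
python3 -c "
from h import *
fitlid(tag='fit1'); st()"
```

```text
Traceback (most recent call last):
  File "h.py", line 57, in fitlid
    best=min((minimize(cost,[0,0,0,a],method="Nelder-Mead",options=dict(initial_simplex=np.array([[0,0,0,a],[.006,0,0,a],[0,.004,0,a],[0,0,.01,a],[0,0,0,a+.2]]))) for a in (-.3,0,.3)),key=lambda r:r.fun)
  File "h.py", line 57, in <genexpr>
    best=min((minimize(cost,[0,0,0,a],method="Nelder-Mead",options=dict(initial_simplex=np.array([[0,0,0,a],[.006,0,0,a],[0,.004,0,a],[0,0,.01,a],[0,0,0,a+.2]]))) for a in (-.3,0,.3)),key=lambda r:r.fun)
              ~~~~~~~~^^^^^^^^^^^^^^^^^^^^^^^^^^^^^^^^^^^^^^^^^^^^^^^^^^^^^^^^^^^^^^^^^^^^^^^^^^^^^^^^^^^^^^^^^^^^^^^^^^^^^^^^^^^^^^^^^^^^^^^^^^^^^^^^^^^^^^^^^^^^
  File "h.py", line 56, in cost
    k=cyl(n,t+R[:,2]*v[0]+R[:,0]*v[2]*0+[0,0,dz+v[1]],v[3],0,R,o); return ((k>0)!=(m>0)).sum()/ (m>0).sum()+ (v[1]/.01)**2*.02
  File "h.py", line 49, in cyl
    q=np.array([pix(n,c+Rt@(v-[0,0,.008])+[0,0,.008]) for v in P])
                ~~~^^^^^^^^^^^^^^^^^^^^^^^^^^^^^^^^^^
  File "h.py", line 13, in pix
    c,f,R=cam(n); q=R@np.array(p)+c["tvec"]; s=q[:2]/q[2]
          ~~~^^^
  File "h.py", line 4, in cam
    c=env.calibration(n); f=192/np.tan(np.radians(c["vfov"])/2)
ValueError: time passes only in moves, steps and waits
```

```bash
sed -i 's/^def cam(n):/import functools\n@functools.cache\ndef cam(n):/; s/R\[:,0\]\*v\[2\]\*0+//; s/\[0,0,0,a\],method/[0,0,a],method/; s/np.array(\[\[0,0,0,a\].*\]\]))) for a/np.array([[0,0,a],[.006,0,a],[0,.004,a],[0,0,a+.2]]))) for a/; s/v\[3\]/v[2]/g; s/v\[\[0,1,3\]\]/v/; s/cost(\[0,0,0,0\])/cost([0,0,0])/' h.py
python3 -c "
from h import *
fitlid(tag='fit1'); st()"
```

```text
fit u,dz,tilt [-1.000e-04  1.200e-03 -3.203e-01] cost 0.271 flat cost 0.377 pad dir [-0.83  0.55 -0.  ]
 t 6.85 tcp [0.5983 0.0358 0.1601] F [0.2 1.3 0.1] gap 0.0574 j6 0.51
```

View pics/fit1.png

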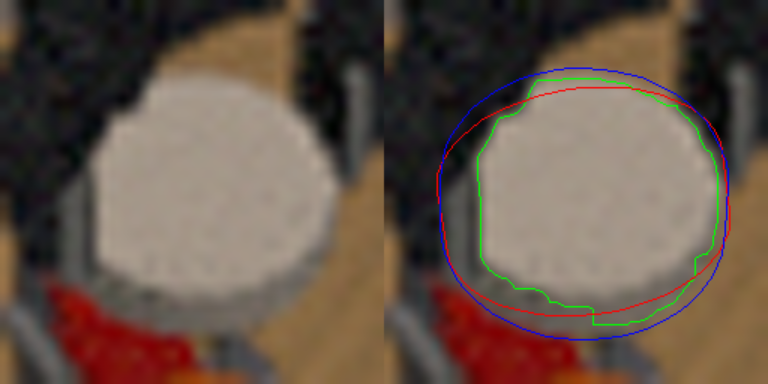

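The blue (flat, centred) outline matches the visible lid edge; the tilted fit was misled by the shaded side and finger. The lid is flat and centred in the jaws. Next I lower it into the mouth and release it.

```bash
cat >> h.py <<'E'
def lower(z,v,f):
    e=np.array([*D])-env.read_state()["tcp_pos"][:2]
    global C; C=D+np.clip(e,-.003,.003) if 'C' not in globals() else C
    r=env.move_l([*C,z],v=v,until_force=f); st(f"lower {r}"); return r
def crop(tag):
    out=[]
    for n in ("scene","top"):
        im=env.snapshot(n); x,y=pix(n,[*D,.07]).astype(int)
        out.append(cv2.resize(im[y-32:y+32,x-32:x+32],(400,400),interpolation=cv2.INTER_CUBIC))
    cv2.imwrite(f"pics/{tag}.png",np.hstack(out)[:,:,::-1])
E
python3 - <<'E'
from h import *
if not lower(.1,.1,6): lower(.080,.05,6)
env.gripper_to(.085); st("open")
env.move_l([*C,.17],v=.2); st("up")
crop("mouth1")
E
```

```text
lower False t 7.6 tcp [0.5977 0.0384 0.1004] F [ 0.4 -0.1  0.7] gap 0.0575 j6 0.51
lower False t 8.15 tcp [0.5972 0.0384 0.0798] F [ 1.6 -0.6 -0.5] gap 0.0576 j6 0.51
open t 8.54 tcp [0.5973 0.0385 0.0801] F [ 0.9 -0.6 -0.5] gap 0.085 j6 0.51Traceback (most recent call last):
  File "<stdin>", line 4, in <module>
NameError: name 'C' is not defined
```

```bash
sed -i '/global C;/d; /e=np.array(\[\*D\])/d; s/\[\*C,z\]/[*D,z]/' h.py
python3 - <<'E'
from h import *
env.move_l([*D,.19],v=.2); env.gripper_to(0); st("up")
crop("mouth1")
E
```

```text
up t 10.01 tcp [0.5978 0.0371 0.1901] F [-0.6  0.4  0.7] gap -0.0 j6 0.51
```

View pics/mouth1.png

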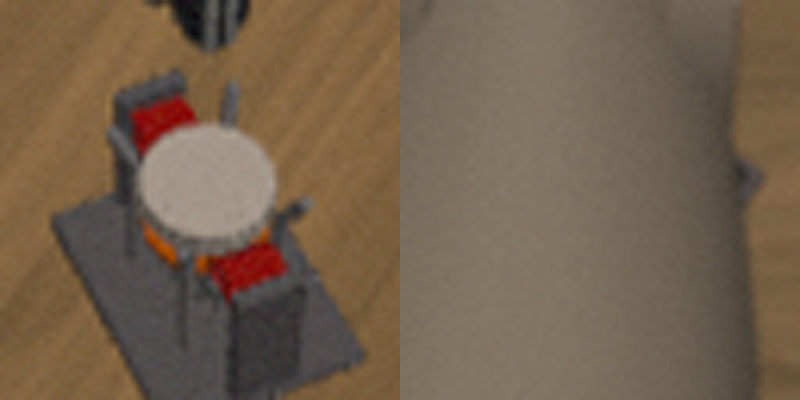

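The lid lies flat in the mouth between the wires (scene crop centre ~(207,182)), and the fingers are shut above it. Now I push.

```bash
cat >> h.py <<'E'
def push(tag):
    env.move_l([*D,.1],v=.2); st("near")
    r=env.move_l([*D,.058],v=.05,until_force=35); st(f"push {r}")
    env.wait(.2); env.move_l([*D,.19],v=.15); st("up"); crop(tag)
E
python3 -c "
from h import *
push('push1')"
```

```text
near t 10.71 tcp [0.5981 0.0371 0.1005] F [0.7 0.1 0.8] gap 0.0 j6 0.51
push False t 11.7 tcp [0.5977 0.0371 0.0581] F [ 1.2 -1.3  3. ] gap -0.0004 j6 0.51
up t 12.93 tcp [0.597  0.0372 0.1888] F [ 0.3 -0.9 -0.2] gap -0.0004 j6 0.51
```

View pics/push1.png

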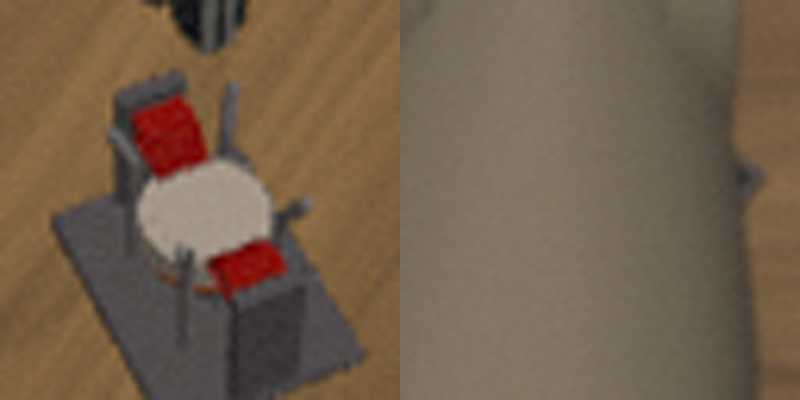

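The first lid is down, with both red catches shut over its rim. Second lid next, the same way, stopping for a look before the push.

Run:
```python
from h import *
env.gripper_to(.085)
pick([.449,.2008],YAW)
p=[*D,.16]; R=orient(p,YAW); env.reach(p,R); st("over")
lower(.1,.1,6) or lower(.080,.05,6)
env.gripper_to(.085)
env.move_l([*D,.19],v=.2); env.gripper_to(0); st("up"); crop("mouth2")
```

```text
above t 14.73 tcp [0.4505 0.2007 0.1307] F [-0.6 -1.  -0.2] gap 0.0851 j6 0.84
False
down t 15.96 tcp [0.4497 0.2009 0.0016] F [-0.5  1.4 -0.6] gap 0.0849 j6 0.84
grip t 16.34 tcp [0.4497 0.201  0.0023] F [-1.6  0.3  6.6] gap 0.0577 j6 0.84
up t 17.29 tcp [0.4482 0.2006 0.1988] F [-1.   0.2 -0.7] gap 0.057 j6 0.84
over t 18.19 tcp [0.5967 0.0379 0.1595] F [ 0.7  0.1 -0.4] gap 0.0571 j6 0.51
lower False t 18.94 tcp [0.5981 0.0375 0.1007] F [-0.   0.8 -0.7] gap 0.0572 j6 0.51
lower False t 19.49 tcp [0.5976 0.037  0.0797] F [-0.6 -0.4 -0.5] gap 0.0577 j6 0.51
up t 21.35 tcp [0.5979 0.0371 0.1901] F [ 0.2  0.4 -0.4] gap -0.0002 j6 0.51
```

View pics/mouth2.png

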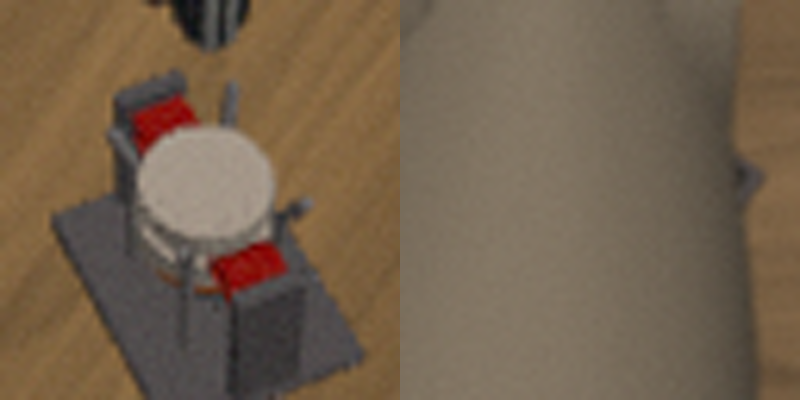

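The second lid lies flat in the mouth above the first. I push it, then back the arm off so the top camera can see.

```bash
python3 -c "
from h import *
push('push2')
env.movej([-1.386, 0.313, 0.046, 1.304, 0, 1.431]); st('home'); crop('final')
for q in ('jar_empty','jar_lentils','jar_corn','cup','colander','lid_a'): print(q,[(d['position'].round(3) if hasattr(d['position'],'round') else d['position'],round(d['score'],2)) for d in env.place_of('top',q)][:2])
"
```

```text
near t 22.05 tcp [0.5981 0.0371 0.1006] F [-0.2  0.7  0.5] gap -0.0002 j6 0.51
push False t 23.04 tcp [0.5982 0.037  0.0583] F [2.5 0.3 4.5] gap 0.0001 j6 0.51
up t 24.27 tcp [0.5968 0.0372 0.1886] F [-0.7  0.8 -0.6] gap 0.0002 j6 0.51
home t 26.91 tcp [ 0.1841 -0.5445  0.2314] F [ 0.4  0.4 -0.9] gap 0.0002 j6 1.43
jar_empty [([0.5875, 0.3133, 0.0034], 0.75)]
jar_lentils [([0.4395, -0.1738, -0.0053], 0.97)]
jar_corn [([0.4207, 0.4065, -0.003], 0.76)]
cup [([0.7787, 0.1147, -0.0009], 0.78), ([0.5983, 0.04, 0.003], 0.53)]
colander [([0.7792, -0.1443, 0.0026], 0.75)]
lid_a []
```

View pics/final.png

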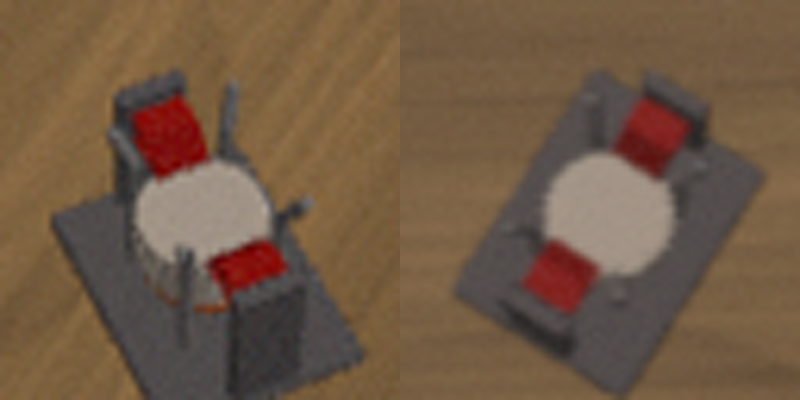

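Both lids are stacked below the catches, both catches lie shut over the rim in both views, and the bystanders haven't moved. Handing in.

```bash
python3 -c "
from plant import env
env.finish_job()"
```

```text
the job is handed in; nothing more can be done
```

Both lids are in the dispenser, one on top of the other, and the job was handed in at about 27 s of the 64 s allowed. I laid each lid in the mouth, released it, and pushed it down with the closed fingers to 58 mm above the plank. The arm then went back to its start pose.

**Last checks:**
- **Lids and catches:** after the second push, both camera views show the lid stack flat and centred, with both red catches shut over the rim. I judged this by eye and did not measure the lid heights.
- **Bystanders:** the detector placed the jars, the cup and the colander within about 6 mm of where they started, which is close to its own error of about 4 mm.
- **Forces:** neither push reached its 35 N stop limit. The wrist read 3 to 5 N at the bottom of each push.

**Checks that disagreed:**
- **Lid tilt:** my outline fit on the first lid reported a 0.32 rad tilt. I rejected it because the flat outline matched the picture better, and the lid did lie flat in the mouth.
- **Finger opening:** the gap read about 57 mm on the 60 mm lids. I did not find out why, and it caused no trouble.

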